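# Free the small board and rack it

## Task

The small wooden board is hemmed in between the mug and the tin: stand both of them upright on the dark side mat, then slide the board upright and fully down into the slotted block whose slot fits its thickness, centred in it, and after that put the mug back in the middle of the round coaster and the tin back in the middle of the square one. Set each of the three down without dropping it, and leave the glass bowl where it stands.

Things in the scene. Friction and masses are not known exactly. Their poses are not given: they have to be found in the camera images.
- mug: White enamel mug, round, 62 mm across and 90 mm high, open at the top, with a handle on its own +y side that reaches about 30 mm out. Starts upright on the round coaster, handle pointing away from the board within about 15 degrees; only 15 mm or so of free space to the board, but both flanks (along its own x) are free. Origin at the centre of its underside, z up. About 0.2 kg
- tin: Round metal tin with a lid that does not come off, 60 mm across (62 mm at the lid, from 72 to 88 mm up), 96 mm high with a small knob on top. Starts upright on the square coaster; 15 mm or so from the board, free on the flanks along the board's own y. Origin at the centre of its underside, z up. About 0.25 kg
- board: Small light wooden board standing upright on its edge between the mug and the tin, in a low groove (rails 30 mm high): 18 mm thick along its own x, 100 mm long along y, 105 mm high along z. Origin at the centre of its lower edge. About 0.16 kg
- round_coaster: Round cork coaster, fixed, 66 mm across, 4 mm thick, on the dark wooden base: the mug's own place. Origin at the centre of its underside; its +x points across the board's groove to the square coaster
- square_coaster: Square cork coaster, fixed, 64 mm, 4 mm thick, on the same base, on the other side of the board: the tin's own place. Origin at the centre of its underside; its -x points across the groove to the round coaster, 112 mm away
- mat: Dark grey rubber mat, fixed, 240 mm along its x, 130 mm along its y, 4 mm thick: the side area. Lies left or right of the base. Origin at the centre of its underside
- narrow_holder: Wooden block, fixed, 70 mm along x, 110 mm along y, 50 mm high, with one upright slot along its y, open at both ends and at the top: slot 10 mm wide (too narrow for the board), slot floor 6 mm above the origin. Origin at the centre of its underside
- middle_holder: Wooden block like the narrow one and of the same outer size, but slot 26 mm wide: the one that fits the 18 mm board. Slot along its y, floor 6 mm above the origin, top 50 mm above it. Origin at the centre of its underside
- wide_holder: Wooden block of the same outer size with a slot 44 mm wide (far too wide for the board). Origin at the centre of its underside. The three blocks stand in a row, all but touching (2 mm gaps), on a steel tray in any order, on the other side of the base from the mat
- bowl: Clear glass bowl, 110 mm across, 50 mm high, loose, on the counter behind the base to the left or right: to be left alone. Origin at the centre of its underside
Things that resemble listed ones, but are neither listed nor needed, are in the scene too. Leave any blue look-alike of the tin alone. There is more than one size of the board; the one meant has the size given above.

How it is judged:
On the way, in this order (a step that is already met when the one before it is completed fails the run):
1. the mug and the tin both stand upright on the side mat, released (x of mug in the frame of mat between -0.11 and 0.11 m and y of mug in the frame of mat between -0.055 and 0.055 m and z of each of mug, tin in the frame of mat below 0.01 m and angle between each of mug, tin's own z axis and vertical below 0.1 rad and linear speed of each of mug, tin below 0.02 m/s and angular speed of each of mug, tin below 0.15 rad/s and contact force between the fingers and mug below 0.1 N and x of tin in the frame of mat between -0.11 and 0.11 m and y of tin in the frame of mat between -0.055 and 0.055 m and contact force between the fingers and tin below 0.1 N), for 0.2 s.
2. the board stands fully down in the slot of the block that fits it, released, with mug and tin still on the mat (all of step 1 and x of board in the frame of middle_holder between -0.008 and 0.008 m and y of board in the frame of middle_holder between -0.015 and 0.015 m and z of board in the frame of middle_holder below 0.012 m and angle between board's own z axis and vertical below 0.25 rad and angle between the x axis of board and the x axis of middle_holder, either way round below 0.2 rad and linear speed of board below 0.02 m/s and angular speed of board below 0.15 rad/s and contact force between the fingers and board below 0.1 N), for 0.2 s.
At the end, for the whole second after the job is handed in: The board stands in the 26 mm slot, on its floor (within 6 mm), centred along the slot within 15 mm and upright; the mug stands upright on the round coaster and the tin upright on the square coaster, each within 12 mm of the centre; all three released and at rest (x of board in the frame of middle_holder between -0.008 and 0.008 m and y of board in the frame of middle_holder between -0.015 and 0.015 m and z of board in the frame of middle_holder below 0.012 m and angle between board's own z axis and vertical below 0.25 rad and angle between the x axis of board and the x axis of middle_holder, either way round below 0.2 rad and linear speed of each of board, mug, tin below 0.02 m/s and angular speed of each of board, mug, tin below 0.15 rad/s and contact force between the fingers and board below 0.1 N and horizontal distance between mug and round_coaster below 0.012 m and z of mug in the frame of round_coaster below 0.01 m and angle between each of mug, tin's own z axis and vertical below 0.1 rad and contact force between the fingers and mug below 0.1 N and horizontal distance between tin and square_coaster below 0.012 m and z of tin in the frame of square_coaster below 0.01 m and contact force between the fingers and tin below 0.1 N); the robot touches nothing.
It fails at once if the glass bowl is shifted by more than 30 mm (distance of bowl from where it was at the start of the episode above 0.03 m).
It fails at once if the mug is dropped (falls free at more than 0.7 m/s) (linear speed of mug above 0.7 m/s and contact force between each of the fingers, anything else and mug below 0.02 N).
It fails at once if the tin is dropped (falls free at more than 0.7 m/s) (linear speed of tin above 0.7 m/s and contact force between each of the fingers, anything else and tin below 0.02 N).
It fails at once if the board is dropped (falls free at more than 0.7 m/s) (linear speed of board above 0.7 m/s and contact force between each of the fingers, anything else and board below 0.02 N).
It also fails if it takes over 134 s, if anything falls off the work surface, if the arm or the gripper's body presses on something with over 40 N, if the wrist force passes 120 N, or if a joint passes its speed limit or range.

## Robot

A 6-joint arm with a two-finger parallel gripper is mounted at the origin on the work surface. World frame = base frame: x ahead of the robot, y to its left, z up, the work surface at z = 0. Lengths are in m, angles in rad, forces in N, time in s.
With the tool pointing down it reaches from about 0.3 to 0.875 m from the base axis. Payload 6.4 kg.
Tool frame: the origin (TCP) lies at the very end of the fingers, on their centre line; the grasp point (between the pads) lies 19 mm behind it; z points along the fingers, y is the direction in which the jaws open and shut (so a half turn about z gives the same grasp; the last joint's range is limited). The gripper opens to 85 mm and grips with 20 to 120 N. Pads are 22 mm wide; open, the fingers measure 114 mm over their backs; the gripper's body (76 mm by 85 mm) begins 54 mm behind the grasp point. The pads swing forward as they close: fully open they stand 13 mm farther back than shut.
Start: joints at [1, 0.181, 1.607, -0, 1.354, -0.206], TCP at [0.205, 0.537, 0.231] pointing down, gripper open.
Joint ranges: [-2.99, 2.99], [-0.89, 2.07], [0.3, 2.58], [-1.14, 4.28], [0, 2.63], [-3.12, 3.12]. Speed limits (rad/s): [2.57, 2.57, 3.01, 3.14, 3.14, 3.14].

## Interface

Orientations are given as a 3x3 rotation matrix whose columns are the frame's x, y, z axes.
In Python, from rig import sense, camera, sign_off gives the robot as it stands.
- The arm moves only by the tool servo_tool, never from a script. Its argument "targets" is one flat list of numbers, 5 for each row, row after row: the shift along the tool's x, y, z each as a share of 40 mm, from -1 to 1, then the turn about the tool's z as a share of 4 degrees, from -1 to 1, then the gripper command: -1 is shut, 1 is fully open, values between are in proportion. In form: [x, y, z, spin, jaw, x, y, z, spin, jaw, ...]. A call has 1 to 10 rows; each row shifts and turns the commanded pose from where the row before left it, along the tool's axes as they then stand; what a row does not reach is not made up. A row lasts 1/10 s, in which the tool goes at most 50 mm and 8.59 degrees, less where a joint would pass 70% of its speed; a pose out of reach is approached as far as the arm can. A call with a number of a shift or a turn outside -1 to 1 is refused whole. A call with a gripper value outside its range is refused whole. The fingers move at their own pace and stop on an object; "squeeze" is the grip in N (left out, the last holds). Time passes only in rows, so rows that do not move let the fingers close. It gives the time, the measured TCP pose, the force and the opening at its end, in the units of the state.
- sense(): the state, without advancing time (a new reading comes with each control period).
- camera(name): name is "scene" or "top" or "wrist"; returns a dict with "frame" (480x640x3 uint8, red, green, blue), "range_z" (480x640 float32, m along the optical axis (not along the pixel's ray), 0 where there is no reading), "mtx" (3x3 intrinsics, pixels), "k1" (the pictures are not rectified: a ray, as slopes to the right and down, at radius r is drawn at 1 + k1 r^2 times it, then the intrinsics apply), "xyz" and "orientation" of the camera in the world. Camera axes: x right, y up, looking along -z (the intrinsics and any distortion apply to the point x, -y, -z); pixel columns grow to the right and rows downward; lengths in m; the calibration is good to about 2 mm. A picture is of the moment at which its call begins.
- sign_off(): hands the job in, once; it reports no verdict.
The state is a dict: "t": time; "joint_positions": joint angles; "joint_vel": joint speeds; "tau": joint torques, N m; "eef_pos": TCP position; "tcp_rot": TCP orientation; "ft_force": force on the tool from outside, world axes, zero at the start; "wrist_torque": the same for the moment, N m; "width": opening from 0.0 (shut) to 1.0 (fully open).
Only numpy, scipy, OpenCV 4.12 (cv2) and the standard library are available. Lean on these libraries where they do the work, as an engineer would, in place of code of your own. Each camera call takes 0.05 s, during which the arm holds its last target. There are 200 camera calls.

## Working session

There is one attempt and no reset: what is moved stays moved. The work goes in short steps, Python scripts to look and compute and a tool call to move; the robot and the scene stay as the last step left them, time stands still between calls to the robot, and variables do not carry over. Pictures are saved under pics/ and viewed, about 12 in all and at most 16, crops included, and the job is handed in when it is done.

Besides the shell and the picture viewer there is one more tool, called after ">>>" as name(argument=value, ...) on one line, values as JSON. servo_tool: Moves the arm, as the interface text tells. Shift numbers are shares of 40 mm and turn numbers shares of 4 degrees, none past 1 either way. Its arguments: {"type":"object","properties":{"targets":{"type":"array","items":{"type":"number","minimum":-1,"maximum":1}},"squeeze":{"type":"number"}},"required":["targets"]}

```bash
mkdir -p pics; cat > h.py <<'E'
import numpy as np, cv2, pickle
from rig import sense, camera
def snap(name,tag):
    c=camera(name); pickle.dump(c,open(f'pics/{tag}.pkl','wb'))
    cv2.imwrite(f'pics/{tag}.png',c['frame'][:,:,::-1]); return c
def load(tag): return pickle.load(open(f'pics/{tag}.pkl','rb'))
def cloud(c):
    K=np.array(c['mtx']); u,v=np.meshgrid(np.arange(640),np.arange(480))
    xd=(u-K[0,2])/K[0,0]; yd=(v-K[1,2])/K[1,1]; x,y=xd.copy(),yd.copy()
    for _ in range(8):
        s=1+c['k1']*(x*x+y*y); x,y=xd/s,yd/s
    z=c['range_z']; P=np.stack([x*z,-y*z,-z],-1)
    P=P@np.array(c['orientation']).T+np.array(c['xyz']); P[z==0]=np.nan; return P
E
python3 - <<'E'
from h import *
for n in('scene','top'):
    c=snap(n,n+'0'); print(n,c['xyz'],np.round(c['orientation'],2).tolist())
s=sense(); print(s['eef_pos'],np.round(s['tcp_rot'],3).tolist(),s['t'],s['width'],s['ft_force'])
E
```

```text
scene [1.12474034 0.39187147 0.72535986] [[-0.54, -0.58, 0.61], [0.84, -0.36, 0.4], [-0.01, 0.73, 0.68]]
top [0.42865724 0.00522049 0.99092687] [[0.03, 1.0, -0.08], [-1.0, 0.03, 0.0], [0.01, 0.08, 1.0]]
[0.20484212 0.53671627 0.23044507] [[-0.934, 0.357, -0.001], [0.357, 0.934, -0.001], [0.0, -0.002, -1.0]] 0.1 0.9998437160711633 [-0.09837969 -0.97671534 -0.00860725]
```

View pics/top0.png

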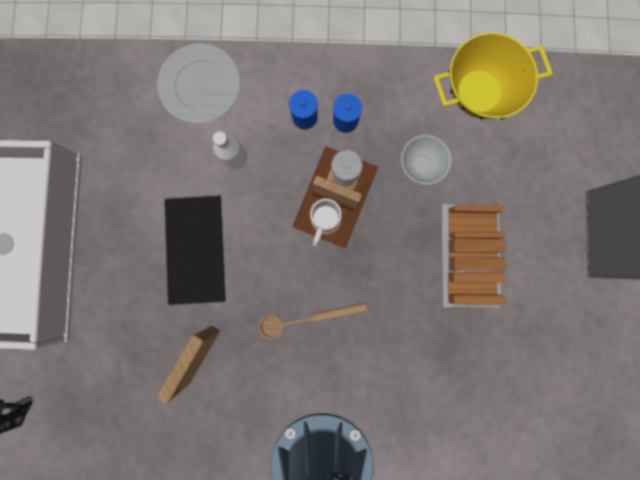

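View pics/scene0.png

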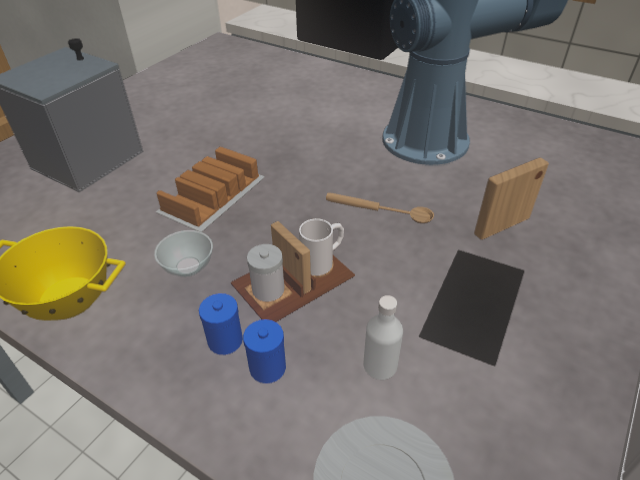

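The mug is at top-view pixel (325,217). The grey tin is at (346,165), with blue look-alikes at (304,108) and (347,112) and a white bottle at (226,145). The board is at (337,192), with a larger look-alike at (188,365). The mat is at (195,250), the slotted blocks at (477,255) and the bowl at (426,160).

```bash
python3 - <<'E'
from h import *
c=load('top0'); P=cloud(c)
def reg(u0,u1,v0,v1,z0,z1):
    m=np.zeros((480,640),bool); m[v0:v1,u0:u1]=1; m&=(P[...,2]>z0)&(P[...,2]<z1); return P[m]
def rect(p,n):
    r=cv2.minAreaRect((p[:,:2]*1000).astype(np.float32)); print(n,len(p),np.round(r[0],1),np.round(r[1],1),round(r[2],1),'z',np.round(np.percentile(p[:,2],[5,50,95]),3))
print('counter z',np.nanmedian(P[380:420,400:500,2]), 'at',P[400,450])
rect(reg(290,385,140,255,.095,.14),'tops')
for z0,z1 in((.08,.1),(.1,.11),(.11,.12),(.12,.13)):
    p=reg(310,365,170,210,z0,z1)
    if len(p)>5: rect(p,f'board {z0}')
p=reg(325,370,145,182,.085,.13); rect(p,'tin')
p=reg(300,350,196,250,.085,.13); rect(p,'mug')
(x,y),r=cv2.minEnclosingCircle((p[:,:2]*1000).astype(np.float32)); print(x,y,r)
p=reg(155,235,185,315,-.002,.012)
m=(c['frame'].max(-1)<40); m[:, :150]=0;m[:,250:]=0;m[:185]=0;m[310:]=0; rect(P[m&(np.abs(P[...,2])<.02)],'mat')
rect(reg(400,455,130,190,.03,.08),'bowl')
rect(reg(445,510,200,312,.045,.07),'holders')
pp=reg(445,510,200,312,.045,.07)
h=np.histogram(pp[:,1],bins=np.arange(-.5,-.1,.004)); print([(round(b,3),int(n)) for n,b in zip(*h) if n])
f=c['frame']; a=cv2.resize(f[130:260,280:390],None,fx=5,fy=5,interpolation=2); b=cv2.resize(f[195:315,435:515],None,fx=5,fy=5,interpolation=2)
b=cv2.resize(b,(int(b.shape[1]*600/b.shape[0]),600)); a=cv2.resize(a,(int(a.shape[1]*600/a.shape[0])//2*2,600)); o=np.hstack([a,b])[:,:,::-1]; 
if o.shape[1]>800:o=cv2.resize(o,(800,int(600*800/o.shape[1])))
cv2.imwrite('pics/crop1.png',o)
E
```

```text
counter z 0.0009667973767245597 at [ 0.14432215 -0.27803769 -0.00055179]
tops 1335 [589.5 -15.5] [ 97.2 166.7] 85.2 z [0.097 0.101 0.113]
board 0.08 313 [588.9 -12.2] [ 80.2 101.7] 2.4 z [0.082 0.097 0.1  ]
board 0.1 183 [587.9 -13.5] [80.8 94.9] 1.6 z [0.1   0.103 0.11 ]
board 0.11 379 [588.7 -15.1] [99.  18.3] 69.0 z [0.11  0.112 0.114]
tin 733 [631.2 -30.3] [60.5 80.5] 71.0 z [0.096 0.099 0.107]
mug 259 [541.5   3.1] [ 61.4 106.3] 39.4 z [0.087 0.1   0.105]
529.2559814453125 -6.9486799240112305 54.947357177734375
mat 5529 [461.5 298.8] [231.1 122.5] 5.1 z [0.003 0.005 0.008]
bowl 705 [ 668.6 -207.5] [105.4 105.5] 3.2 z [0.032 0.046 0.052]
holders 3220 [ 465.4 -322.6] [112.9 215.6] 89.7 z [0.05  0.054 0.057]
[(np.float64(-0.38), 43), (np.float64(-0.376), 99), (np.float64(-0.372), 120), (np.float64(-0.368), 119), (np.float64(-0.364), 110), (np.float64(-0.36), 124), (np.float64(-0.356), 106), (np.float64(-0.352), 123), (np.float64(-0.348), 112), (np.float64(-0.344), 121), (np.float64(-0.34), 123), (np.float64(-0.336), 111), (np.float64(-0.332), 124), (np.float64(-0.328), 120), (np.float64(-0.324), 111), (np.float64(-0.32), 117), (np.float64(-0.316), 123), (np.float64(-0.312), 114), (np.float64(-0.308), 121), (np.float64(-0.304), 111), (np.float64(-0.3), 111), (np.float64(-0.296), 111), (np.float64(-0.292), 109), (np.float64(-0.288), 111), (np.float64(-0.284), 115), (np.float64(-0.28), 110), (np.float64(-0.276), 120), (np.float64(-0.272), 149), (np.float64(-0.268), 32)]
```

View pics/crop1.png

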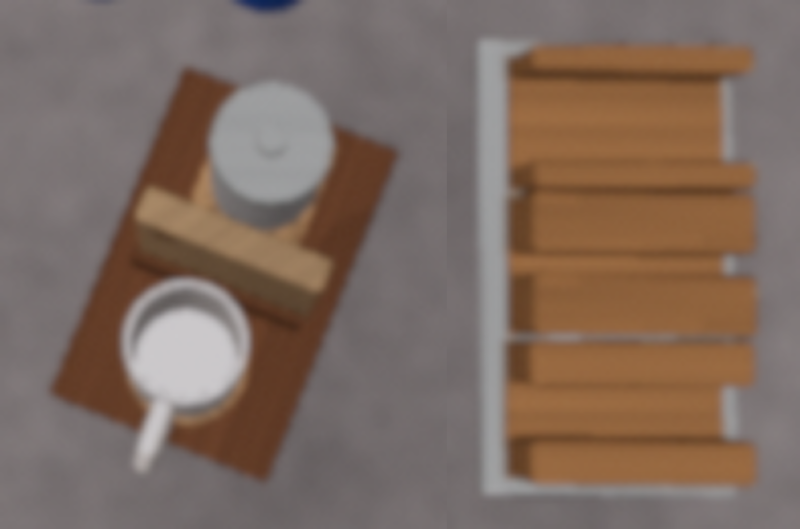

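```bash
cat >> h.py <<'E'
from scipy.optimize import least_squares
def circ(p,r=None):
    c0=p.mean(0)
    f=(lambda q:np.hypot(*(p-q[:2]).T)-q[2]) if r is None else (lambda q:np.hypot(*(p-q[:2]).T)-r)
    s=least_squares(f,[*c0,.03] if r is None else c0,loss='soft_l1',f_scale=.002); return s.x,np.std(f(s.x))
def hullcirc(p): return circ(cv2.convexHull((p[:,:2]*1000).astype(np.float32))[:,0]/1000.)
E
python3 - <<'E'
from h import *
c=load('top0'); P=cloud(c)
B=np.array([.5887,-.0151]); ex=np.array([.934,-.358]); ey=np.array([.358,.934])
q=P.reshape(-1,3); L=np.c_[(q[:,:2]-B)@ex,(q[:,:2]-B)@ey,q[:,2]]
ok=np.isfinite(L).all(1); L=L[ok]; q=q[ok]
def show(n,m):
    r,s=hullcirc(L[m]); w=B+r[0]*ex+r[1]*ey; print(n,m.sum(),'local',np.round(r*1000,1),'world',np.round(w,4),'res',round(s,4))
show('mug rim',(abs(L[:,0]+.056)<.036)&(abs(L[:,1])<.045)&(L[:,2]>.092)&(L[:,2]<.108))
show('tin lid',(abs(L[:,0]-.056)<.038)&(abs(L[:,1])<.045)&(L[:,2]>.092)&(L[:,2]<.104))
k=(abs(L[:,0]-.056)<.038)&(abs(L[:,1])<.045); print('tin z max',np.sort(L[k,2])[-15:-3:4])
# base
f=c['frame'].reshape(-1,3)[ok].astype(int); m=(f[:,0]>f[:,2]+25)&(q[:,2]>.003)&(q[:,2]<.018)&(abs(L[:,0])<.14)&(abs(L[:,1])<.1)
r=cv2.minAreaRect((L[m,:2]*1000).astype(np.float32)); print('base',r,np.median(L[m,2]))
m=(q[:,2]>.044)&(q[:,2]<.065)&(q[:,1]<-.26)&(q[:,1]>-.39)&(q[:,0]>.33)&(q[:,0]<.6)
h=np.histogram(q[m,0],bins=np.arange(.34,.6,.002)); print([(round(float(b)*1000),int(n)) for n,b in zip(*h)])
E
```

```text
mug rim 161 local [-55.3   2.8  30.5] world [0.5381 0.0073] res 0.0003
tin lid 659 local [55.2  1.5 30.5] world [ 0.6408 -0.0335] res 0.0004
tin z max [0.10824476 0.10847745 0.1090611 ]
base ((-0.3547821044921875, 2.3659896850585938), (199.06260681152344, 129.32418823242188), 0.5006858110427856) 0.007294804405832467
[(340, 0), (342, 0), (344, 0), (346, 0), (348, 0), (350, 0), (352, 0), (354, 0), (356, 5), (358, 45), (360, 49), (362, 50), (364, 48), (366, 50), (368, 48), (370, 53), (372, 50), (374, 44), (376, 50), (378, 51), (380, 2), (382, 0), (384, 0), (386, 0), (388, 0), (390, 0), (392, 0), (394, 0), (396, 0), (398, 0), (400, 0), (402, 0), (404, 3), (406, 49), (408, 50), (410, 50), (412, 48), (414, 49), (416, 48), (418, 48), (420, 49), (422, 51), (424, 51), (426, 49), (428, 18), (430, 32), (432, 50), (434, 51), (436, 51), (438, 51), (440, 50), (442, 51), (444, 50), (446, 48), (448, 47), (450, 48), (452, 47), (454, 51), (456, 47), (458, 48), (460, 17), (462, 0), (464, 0), (466, 0), (468, 0), (470, 53), (472, 50), (474, 47), (476, 50), (478, 47), (480, 50), (482, 45), (484, 46), (486, 48), (488, 50), (490, 47), (492, 51), (494, 46), (496, 49), (498, 44), (500, 17), (502, 56), (504, 50), (506, 51), (508, 51), (510, 44), (512, 41), (514, 37), (516, 3), (518, 0), (520, 0), (522, 0), (524, 0), (526, 0), (528, 0), (530, 0), (532, 0), (534, 0), (536, 0), (538, 0), (540, 0), (542, 0), (544, 0), (546, 0), (548, 0), (550, 0), (552, 0), (554, 0), (556, 0), (558, 17), (560, 63), (562, 50), (564, 47), (566, 50), (568, 40), (570, 41), (572, 13), (574, 0), (576, 0), (578, 0), (580, 0), (582, 0), (584, 0), (586, 0), (588, 0), (590, 0), (592, 0), (594, 0), (596, 0)]
```

>>> servo_tool(targets=[-0.4,-0.3,0,0,1,-0.8,-0.6,0,0,1,-0.85,-0.65,0,0,1,-0.85,-0.65,0,0,1,-0.85,-0.65,0,0,1,-0.85,-0.65,0,0,1,-0.85,-0.65,0,0,1,-0.85,-0.65,0,0,1,-0.85,-0.65,0,0,1,-0.85,-0.65,0,0,1])

```text
t: 1.1
eef_pos: [0.4174, 0.1934, 0.2311]
tcp_rot: [[-0.934, 0.357, -0.0], [0.357, 0.934, 0.0], [0.0, -0.0, -1.0]]
ft_force: [-0.2, 1.4, -0.3]
width: 1.002
```

>>> servo_tool(targets=[-0.85,-0.65,0,0,1,-0.85,-0.65,0,0,1,-0.85,-0.65,0,0,1,-0.85,-0.65,0,0,1,-0.85,-0.6,0,0,1,-0.3,-0.1,0,0,1,0,0,0,0,1,0,0,0,0,1])

```text
t: 1.9
eef_pos: [0.5392, 0.0077, 0.2307]
tcp_rot: [[-0.934, 0.357, -0.002], [0.357, 0.934, 0.001], [0.002, 0.0, -1.0]]
ft_force: [0.7, 0.3, -0.7]
width: 0.997
```

```bash
cat >> h.py <<'E'
def go(x,y,z,a=None):
    s=sense(); R=np.array(s['tcp_rot']); d=np.array([x,y,z])-s['eef_pos']
    yaw=np.degrees(np.arctan2(R[1,0],R[0,0])); sp=0 if a is None else -((a-yaw+180)%360-180)/4
    print('at',np.round(s['eef_pos'],4),'yaw',round(yaw,2),'tilt',np.round(R[:,2],3),'F',np.round(s['ft_force'],1),'w',round(s['width'],3),'t',round(s['t'],2)); print('units',np.round(R.T@d/.04,3),'spin',round(sp,3))
E
python3 - <<'E'
from h import *
go(.5381,.0073,.045,159)
c=snap('wrist','w1'); P=cloud(c); q=P.reshape(-1,3); q=q[np.isfinite(q).all(1)]; print(len(q),c['xyz'],np.round(c['orientation'],2).tolist())
m=(q[:,2]>.09)&(q[:,2]<.108)&(np.hypot(q[:,0]-.538,q[:,1]-.007)<.036); print(m.sum(), hullcirc(q[m]) if m.sum()>20 else '')
E
```

```text
at [0.5392 0.0077 0.2307] yaw 159.11 tilt [-0.002  0.001 -1.   ] F [ 0.7  0.3 -0.7] w 0.997 t 1.9
units [ 0.012 -0.02   4.643] spin 0.027
305979 [0.47285056 0.03374484 0.37303854] [[0.36, -0.9, -0.26], [0.93, 0.34, 0.1], [0.0, -0.28, 0.96]]
1324 (array([0.5364376 , 0.00780619, 0.03070322]), np.float64(0.00013814664253526988))
```

View pics/w1.png

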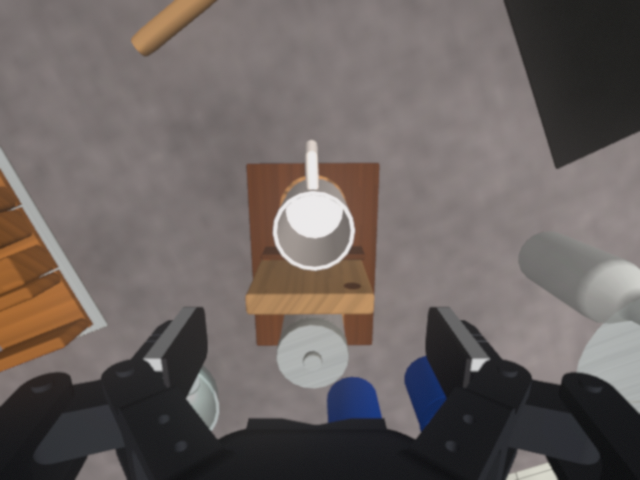

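The wrist view shows the mug at (314,230) with its handle pointing up at (312,165). The board is at (312,300), the tin at (313,357) and both flanks are free, so I'll descend.

>>> servo_tool(targets=[0.05,0,0.5,0,1,0,0,0.8,0,1,0,0,0.8,0,1,0,0,0.8,0,1,0,0,0.8,0,1,0,0,0.5,0,1,0,0,0.3,0,1,0,0,0.13,0,1,0,0,0,0,1], squeeze=35)

```text
t: 2.85
eef_pos: [0.5379, 0.0082, 0.0462]
tcp_rot: [[-0.935, 0.356, -0.0], [0.356, 0.935, 0.0], [0.0, 0.0, -1.0]]
ft_force: [0.1, 0.3, -0.6]
width: 0.999
```

>>> servo_tool(targets=[0,0,0,0,0.3,0,0,0,0,0.2,0,0,0,0,-0.2,0,0,0,0,-0.6,0,0,0,0,-1,0,0,0,0,-1,0,0,0,0,-1])

```text
t: 3.55
eef_pos: [0.5393, 0.0073, 0.0476]
tcp_rot: [[-0.934, 0.357, 0.003], [0.357, 0.934, -0.001], [-0.003, 0.0, -1.0]]
ft_force: [-1.0, 0.3, 5.9]
width: 0.713
```

>>> servo_tool(targets=[0,0,-0.3,0,-1,0,0,-0.6,0,-1,0,0,-0.8,0,-1,0,0,-0.8,0,-1,0,0,-0.6,0,-1,0,0,-0.2,0,-1,0,0,0,0,-1])

```text
t: 4.25
eef_pos: [0.5387, 0.0074, 0.1794]
tcp_rot: [[-0.934, 0.357, 0.003], [0.357, 0.934, -0.0], [-0.003, 0.0, -1.0]]
ft_force: [-0.2, -0.5, -2.2]
width: 0.707
```

>>> servo_tool(targets=[0.2,0.4,0,0,-1,0.38,0.8,0,0,-1,0.38,0.85,0,0,-1,0.38,0.85,0,0,-1,0.38,0.85,0,0,-1,0.38,0.85,0,0,-1,0.38,0.85,0,0,-1,0.38,0.8,0,0,-1,0.2,0.5,0,0,-1,0,0,0,0,-1])

```text
t: 5.25
eef_pos: [0.5182, 0.3057, 0.1756]
tcp_rot: [[-0.935, 0.354, -0.004], [0.354, 0.935, -0.0], [0.003, -0.002, -1.0]]
ft_force: [-0.9, -0.5, -1.8]
width: 0.704
```

```bash
python3 - <<'E'
from h import *
go(.521,.304,.045,159)
E
```

```text
at [0.5182 0.3057 0.1756] yaw 159.29 tilt [-0.004 -0.    -1.   ] F [-0.9 -0.5 -1.8] w 0.704 t 5.25
units [-0.092 -0.01   3.265] spin 0.072
```

>>> servo_tool(targets=[0,0,0.5,0,-1,0,0,0.8,0,-1,0,0,0.8,0,-1,0,0,0.6,0,-1,0,0,0.3,0,-1,0,0,0.15,0,-1,0,0,0.1,0,-1,0,0,0,0,-1,0,0,0,0,-1])

```text
t: 6.15
eef_pos: [0.5209, 0.3037, 0.0493]
tcp_rot: [[-0.934, 0.357, 0.002], [0.357, 0.934, 0.001], [-0.002, 0.001, -1.0]]
ft_force: [0.2, -0.6, -2.3]
width: 0.701
```

>>> servo_tool(targets=[0,0,0.05,0,-1,0,0,0.05,0,-1,0,0,0,0,-1])

```text
t: 6.45
eef_pos: [0.52, 0.3035, 0.0441]
tcp_rot: [[-0.934, 0.357, 0.0], [0.357, 0.934, -0.0], [-0.0, -0.0, -1.0]]
ft_force: [1.2, -0.3, -2.4]
width: 0.703
```

>>> servo_tool(targets=[0,0,0.05,0,-1,0,0,0,0,-1])

```text
t: 6.65
eef_pos: [0.5198, 0.3034, 0.0418]
tcp_rot: [[-0.934, 0.357, -0.001], [0.357, 0.934, -0.0], [0.0, -0.0, -1.0]]
ft_force: [0.3, 0.5, -2.7]
width: 0.703
```

>>> servo_tool(targets=[0,0,0.05,0,-1,0,0,0,0,-1])

```text
t: 6.85
eef_pos: [0.52, 0.3035, 0.0417]
tcp_rot: [[-0.934, 0.356, -0.0], [0.356, 0.934, -0.0], [0.0, -0.001, -1.0]]
ft_force: [-6.0, -2.8, 11.7]
width: 0.708
```

>>> servo_tool(targets=[0,0,0,0,0.6,0,0,0,0,0.8,0,0,0,0,1,0,0,0,0,1,0,0,-0.4,0,1,0,0,-0.8,0,1,0,0,-0.8,0,1,0,0,-0.8,0,1,0,0,-0.8,0,1,0,0,-0.6,0,1])

```text
t: 7.85
eef_pos: [0.5208, 0.3038, 0.212]
tcp_rot: [[-0.934, 0.357, 0.003], [0.357, 0.934, 0.001], [-0.003, 0.002, -1.0]]
ft_force: [-0.3, -0.6, 1.0]
width: 1.002
```

```bash
python3 - <<'E'
from h import *
go(.640,-.034,.16,159)
c=snap('top','t1'); P=cloud(c); q=P.reshape(-1,3); q=q[np.isfinite(q).all(1)]
m=(q[:,2]>.08)&(q[:,2]<.1)&(np.hypot(q[:,0]-.52,q[:,1]-.304)<.045);print(m.sum())
if m.sum()>20: print(np.percentile(q[m],[2,98],axis=0))
cv2.imwrite('pics/t1c.png',c['frame'][130:320,140:520,::-1])
E
```

```text
at [0.5208 0.3038 0.212 ] yaw 159.1 tilt [ 0.003  0.001 -1.   ] F [-0.3 -0.6  1. ] w 1.002 t 7.85
units [-5.792 -6.829  1.299] spin 0.026
222
[[0.47916986 0.27489647 0.08095975]
 [0.54887283 0.3283115  0.09818247]]
```

View pics/t1c.png

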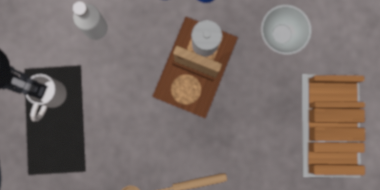

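>>> servo_tool(targets=[-0.3,-0.4,0,0,1,-0.6,-0.75,0,0,1,-0.65,-0.75,0,0,1,-0.65,-0.75,0,0,1,-0.65,-0.75,0,0,1,-0.65,-0.75,0,0,1,-0.65,-0.75,0,0,1,-0.65,-0.75,0,0,1,-0.65,-0.75,0,0,1,-0.35,-0.4,0,0,1])

```text
t: 8.9
eef_pos: [0.6405, -0.0365, 0.2089]
tcp_rot: [[-0.933, 0.359, 0.001], [0.359, 0.933, -0.001], [-0.001, -0.0, -1.0]]
ft_force: [0.5, 0.2, -0.1]
width: 1.0
```

>>> servo_tool(targets=[0,0,0,0,1,0,0,0,0,1])

```text
t: 9.1
eef_pos: [0.6395, -0.0329, 0.2081]
tcp_rot: [[-0.934, 0.357, -0.0], [0.357, 0.934, 0.001], [0.001, 0.001, -1.0]]
ft_force: [-0.0, 0.3, 0.6]
width: 1.001
```

```bash
python3 - <<'E'
from h import *
go(.640,-.033,.045,159)
c=snap('wrist','w2'); P=cloud(c); q=P.reshape(-1,3); q=q[np.isfinite(q).all(1)]
m=(q[:,2]>.09)&(q[:,2]<.104)&(np.hypot(q[:,0]-.64,q[:,1]+.033)<.036); print(m.sum(), hullcirc(q[m]) if m.sum()>20 else '')
c=load('t1');P=cloud(c);f=c['frame'].astype(int)
m=(f[...,0]>f[...,2]+40)&(f[...,0]>140); m[:, :306]=0;m[:,346:]=0;m[:200]=0;m[238:]=0
u=P[m]; print('round coaster',len(u),hullcirc(u[np.isfinite(u).all(1)]),np.nanmedian(u[:,2]))
E
```

```text
at [ 0.6395 -0.0329  0.2081] yaw 159.07 tilt [-0.     0.001 -1.   ] F [-0.   0.3  0.6] w 1.001 t 9.1
units [-0.016  0.     4.078] spin 0.017
5378 (array([ 0.63916532, -0.03278599,  0.03064371]), np.float64(0.0001484888199894097))
round coaster 662 (array([0.53702512, 0.00674335, 0.03224455]), np.float64(0.000550512814546074)) 0.011114331787488996
```

>>> servo_tool(targets=[0,0,0.5,0,1,0,0,0.8,0,1,0,0,0.8,0,1,0,0,0.8,0,1,0,0,0.6,0,1,0,0,0.4,0,1,0,0,0.18,0,1,0,0,0,0,1,0,0,0,0,0.3,0,0,0,0,0.2])

```text
t: 10.15
eef_pos: [0.6411, -0.0338, 0.0468]
tcp_rot: [[-0.934, 0.357, 0.003], [0.357, 0.934, -0.001], [-0.003, 0.0, -1.0]]
ft_force: [0.6, 0.5, 3.8]
width: 0.713
```

>>> servo_tool(targets=[0,0,0,0,-0.2,0,0,0,0,-0.6,0,0,0,0,-1,0,0,0,0,-1,0,0,0,0,-1])

```text
t: 10.65
eef_pos: [0.6411, -0.0337, 0.0468]
tcp_rot: [[-0.934, 0.357, 0.003], [0.357, 0.934, -0.0], [-0.003, 0.001, -1.0]]
ft_force: [-1.3, 0.4, 6.2]
width: 0.708
```

>>> servo_tool(targets=[0,0,-0.3,0,-1,0,0,-0.6,0,-1,0,0,-0.8,0,-1,0,0,-0.8,0,-1,0,0,-0.6,0,-1,0,0,-0.3,0,-1,0,0,0,0,-1])

```text
t: 11.35
eef_pos: [0.6407, -0.0337, 0.183]
tcp_rot: [[-0.934, 0.357, 0.003], [0.357, 0.934, -0.001], [-0.003, 0.0, -1.0]]
ft_force: [-0.7, 0.7, -3.4]
width: 0.712
```

```bash
python3 - <<'E'
from h import *
go(.402,.2935,.05,159)
E
```

```text
at [ 0.6407 -0.0337  0.183 ] yaw 159.1 tilt [ 0.003 -0.001 -1.   ] F [-0.7  0.7 -3.4] w 0.712 t 11.35
units [8.504 5.511 3.299] spin 0.025
```

>>> servo_tool(targets=[0.4,0.26,0,0,-1,0.8,0.52,0,0,-1,0.85,0.55,0,0,-1,0.85,0.55,0,0,-1,0.85,0.55,0,0,-1,0.85,0.55,0,0,-1,0.85,0.55,0,0,-1,0.85,0.55,0,0,-1,0.85,0.55,0,0,-1,0.8,0.52,0,0,-1])

```text
t: 12.35
eef_pos: [0.4136, 0.2732, 0.179]
tcp_rot: [[-0.934, 0.357, -0.003], [0.357, 0.934, -0.001], [0.003, -0.002, -1.0]]
ft_force: [0.8, 0.1, -3.9]
width: 0.71
```

>>> servo_tool(targets=[0.4,0.25,0,0,-1,0.15,0.1,0,0,-1,0,0,0.4,0,-1,0,0,0.8,0,-1,0,0,0.8,0,-1,0,0,0.7,0,-1,0,0,0.4,0,-1,0,0,0.15,0,-1,0,0,0.05,0,-1,0,0,0,0,-1])

```text
t: 13.35
eef_pos: [0.4011, 0.2932, 0.0491]
tcp_rot: [[-0.934, 0.357, 0.0], [0.357, 0.934, 0.0], [-0.0, 0.0, -1.0]]
ft_force: [-0.1, 0.2, -3.0]
width: 0.707
```

```bash
python3 - <<'E'
from h import *
go(.402,.2935,.042,159)
E
```

```text
at [0.4011 0.2932 0.0491] yaw 159.07 tilt [ 0.  0. -1.] F [-0.1  0.2 -3. ] w 0.707 t 13.35
units [-0.018  0.014  0.178] spin 0.018
```

>>> servo_tool(targets=[0,0,0.1,0,-1,0,0,0.05,0,-1,0,0,0.05,0,-1,0,0,0,0,-1])

```text
t: 13.75
eef_pos: [0.4008, 0.2935, 0.041]
tcp_rot: [[-0.934, 0.357, 0.0], [0.357, 0.934, 0.0], [-0.0, 0.0, -1.0]]
ft_force: [0.0, 0.5, -3.5]
width: 0.71
```

>>> servo_tool(targets=[0,0,0.04,0,-1,0,0,0,0,-1])

```text
t: 13.95
eef_pos: [0.4012, 0.2935, 0.0408]
tcp_rot: [[-0.934, 0.356, 0.001], [0.356, 0.934, -0.0], [-0.001, 0.0, -1.0]]
ft_force: [-3.9, -3.8, 12.4]
width: 0.712
```

>>> servo_tool(targets=[0,0,0,0,0.6,0,0,0,0,0.8,0,0,0,0,1,0,0,0,0,1,0,0,-0.4,0,1,0,0,-0.8,0,1,0,0,-0.8,0,1,0,0,-0.8,0,1,0,0,-0.8,0,1,0,0,-0.6,0,1])

```text
t: 14.95
eef_pos: [0.4011, 0.2937, 0.2095]
tcp_rot: [[-0.934, 0.357, 0.002], [0.357, 0.934, 0.001], [-0.002, 0.001, -1.0]]
ft_force: [0.9, -0.0, 0.3]
width: 0.998
```

```bash
python3 - <<'E'
from h import *
go(.588,-.0145,.2,69)
E
```

```text
at [0.4011 0.2937 0.2095] yaw 159.11 tilt [ 0.002  0.001 -1.   ] F [ 0.9 -0.   0.3] w 0.998 t 14.95
units [-7.113 -5.531  0.239] spin 22.527
```

>>> servo_tool(targets=[-0.4,-0.31,0,0,1,-0.75,-0.6,0,0,1,-0.8,-0.6,0,0,1,-0.8,-0.62,0,0,1,-0.8,-0.62,0,0,1,-0.8,-0.62,0,0,1,-0.8,-0.62,0,0,1,-0.8,-0.62,0,0,1,-0.75,-0.6,0,0,1,-0.4,-0.32,0,0,1])

```text
t: 15.95
eef_pos: [0.5881, -0.0173, 0.207]
tcp_rot: [[-0.933, 0.359, 0.0], [0.359, 0.933, -0.001], [-0.0, -0.0, -1.0]]
ft_force: [0.1, 0.5, -0.4]
width: 0.998
```

>>> servo_tool(targets=[0,0,0,0.5,1,0,0,0,1,1,0,0,0,1,1,0,0,0,1,1,0,0,0,1,1,0,0,0,1,1,0,0,0,1,1,0,0,0,1,1,0,0,0,1,1,0,0,0,1,1])

```text
t: 16.95
eef_pos: [0.5867, -0.0138, 0.2071]
tcp_rot: [[-0.515, 0.857, -0.001], [0.857, 0.515, 0.0], [0.001, -0.0, -1.0]]
ft_force: [0.2, -0.2, 0.9]
width: 1.002
```

>>> servo_tool(targets=[0,0,0,1,1,0,0,0,1,1,0,0,0,1,1,0,0,0,1,1,0,0,0,1,1,0,0,0,1,1,0,0,0,1,1,0,0,0,1,1,0,0,0,1,1,0,0,0,1,1])

```text
t: 17.95
eef_pos: [0.5867, -0.0139, 0.207]
tcp_rot: [[0.157, 0.988, -0.001], [0.988, -0.157, 0.0], [0.0, -0.001, -1.0]]
ft_force: [-0.1, 0.4, 0.6]
width: 0.998
```

>>> servo_tool(targets=[0,0,0,1,1,0,0,0,1,1,0,0,0,0.8,1,0,0,0,0.2,1,0,0,0,0,1,0,0,0,0,1])

```text
t: 18.55
eef_pos: [0.5869, -0.0143, 0.2072]
tcp_rot: [[0.356, 0.935, -0.0], [0.935, -0.356, 0.0], [0.0, -0.0, -1.0]]
ft_force: [0.1, -0.2, -0.9]
width: 1.005
```

```bash
python3 - <<'E'
from h import *
go(.588,-.0145,.066,69)
c=snap('wrist','w3'); P=cloud(c); q=P.reshape(-1,3); q=q[np.isfinite(q).all(1)]
m=(q[:,2]>.105)&(q[:,2]<.12)&(np.hypot(q[:,0]-.588,q[:,1]+.015)<.07); print(m.sum(),np.median(q[m,2])); print(cv2.minAreaRect((q[m,:2]*1000).astype(np.float32)))
c=snap('top','t2')
a=cv2.resize(c['frame'][130:320,140:520],(760,380)); w=load('w3')['frame']; cv2.imwrite('pics/t2c.png',np.vstack([a,np.pad(cv2.resize(w,(293,220)),((0,0),(0,467),(0,0)))])[:,:,::-1])
E
```

```text
at [ 0.5869 -0.0143  0.2072] yaw 69.18 tilt [-0.  0. -1.] F [ 0.1 -0.2 -0.9] w 1.005 t 18.55
units [0.005 0.028 3.531] spin 0.044
3752 0.11028415807170676
((587.8383178710938, -14.798454284667969), (99.23359680175781, 18.009614944458008), 69.39669036865234)
```

View pics/t2c.png

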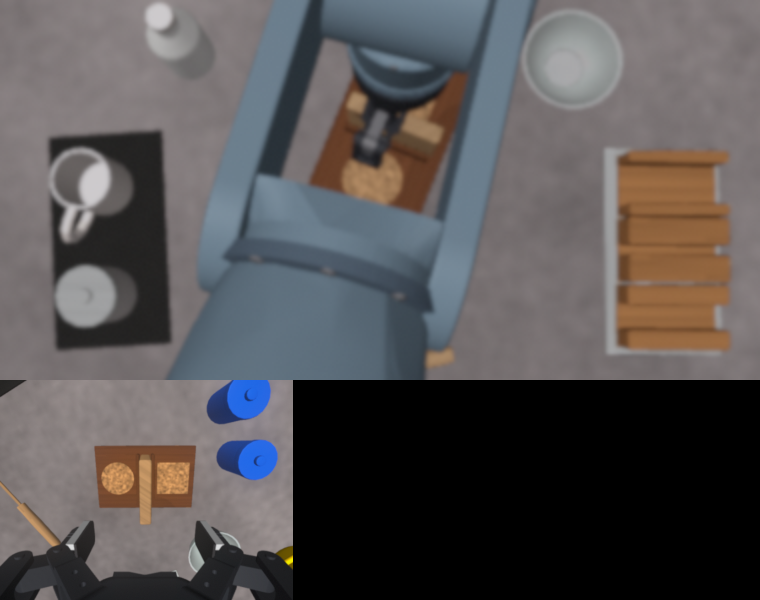

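The mug and tin both stand on the mat, and the two coasters are now clear. The board stands alone at wrist-inset pixel (146,490), matching the measured 99 x 18 mm. I'll grasp it.

>>> servo_tool(targets=[0,0.02,0.5,0,0.5,0,0,0.8,0,0.3,0,0,0.8,0,0.3,0,0,0.7,0,0.3,0,0,0.45,0,0.3,0,0,0.2,0,0.3,0,0,0.05,0,0.3,0,0,0,0,-0.1,0,0,0,0,-0.3,0,0,0,0,-0.5], squeeze=40)

```text
t: 19.65
eef_pos: [0.5887, -0.015, 0.0686]
tcp_rot: [[0.357, 0.934, 0.002], [0.934, -0.357, -0.0], [0.0, 0.002, -1.0]]
ft_force: [-0.1, -0.3, 1.0]
width: 0.251
```

>>> servo_tool(targets=[0,0,0,0,-0.6,0,0,0,0,-0.8,0,0,0,0,-1,0,0,0,0,-1,0,0,0,0,-1])

```text
t: 20.15
eef_pos: [0.5886, -0.0151, 0.0684]
tcp_rot: [[0.357, 0.934, 0.002], [0.934, -0.357, -0.0], [0.0, 0.002, -1.0]]
ft_force: [-0.6, 0.2, 5.9]
width: 0.202
```

>>> servo_tool(targets=[0,0,-0.3,0,-1,0,0,-0.6,0,-1,0,0,-0.8,0,-1,0,0,-0.8,0,-1,0,0,-0.5,0,-1,0,0,-0.2,0,-1,0,0,0,0,-1])

```text
t: 20.85
eef_pos: [0.5882, -0.0149, 0.1965]
tcp_rot: [[0.357, 0.934, 0.002], [0.934, -0.357, -0.0], [0.0, 0.002, -1.0]]
ft_force: [-0.2, -0.6, -1.1]
width: 0.205
```

```bash
python3 - <<'E'
from h import *
go(.392,-.3226,.18,90)
c=load('t2'); P=cloud(c); q=P.reshape(-1,3); q=q[np.isfinite(q).all(1)]
m=(q[:,2]>.044)&(q[:,2]<.065)&(q[:,1]<-.26)&(q[:,1]>-.39)&(q[:,0]>.33)&(q[:,0]<.425); print(cv2.minAreaRect((q[m,:2]*1000).astype(np.float32)),np.median(q[m,2]))
for x in(.37,.415):
    k=m&(abs(q[:,0]-x)<.008); print(np.percentile(q[k,1],[1,99]))
m=(q[:,2]>.0)&(q[:,2]<.04)&(abs(q[:,1]+.32)<.03)&(abs(q[:,0]-.392)<.006); print('slot floor',m.sum(),np.median(q[m,2]))
E
```

```text
at [ 0.5882 -0.0149  0.1965] yaw 69.1 tilt [ 0.002 -0.    -1.   ] F [-0.2 -0.6 -1.1] w 0.205 t 20.85
units [-8.936 -1.84   0.405] spin -5.224
((391.2536926269531, -321.7203674316406), (110.49130249023438, 67.28850555419922), 89.81480407714844) 0.05443529106553935
[-0.37537241 -0.26791668]
[-0.37556546 -0.26706518]
slot floor 138 0.011000161775349293
```

>>> servo_tool(targets=[-0.4,-0.08,0,0,-1,-0.8,-0.16,0,0,-1,-0.9,-0.19,0,0,-1,-0.95,-0.2,0,0,-1,-0.95,-0.2,0,0,-1,-0.95,-0.2,0,0,-1,-0.95,-0.2,0,0,-1,-0.95,-0.2,0,0,-1,-0.95,-0.19,0,0,-1,-0.8,-0.16,0,0,-1])

```text
t: 21.85
eef_pos: [0.3957, -0.3118, 0.1934]
tcp_rot: [[0.358, 0.934, -0.003], [0.934, -0.358, 0.002], [0.001, -0.003, -1.0]]
ft_force: [1.1, -0.5, -2.3]
width: 0.203
```

>>> servo_tool(targets=[-0.3,-0.06,0,-0.4,-1,0,0,0,-0.9,-1,0,0,0,-1,-1,0,0,0,-1,-1,0,0,0,-1,-1,0,0,0,-0.7,-1,0,0,0,-0.22,-1,0,0,0,0,-1,0,0,0,0,-1])

```text
t: 22.75
eef_pos: [0.3915, -0.321, 0.1946]
tcp_rot: [[0.002, 1.0, -0.001], [1.0, -0.002, 0.001], [0.001, -0.001, -1.0]]
ft_force: [-0.7, 1.2, -1.7]
width: 0.21
```

```bash
python3 - <<'E'
from h import *
go(.392,-.322,.13,90)
c=snap('wrist','w4'); P=cloud(c); q=P.reshape(-1,3); q=q[np.isfinite(q).all(1)]
m=(q[:,2]>.044)&(q[:,2]<.065)&(q[:,1]<-.26)&(q[:,1]>-.39)&(q[:,0]>.33)&(q[:,0]<.5)
for y0 in(-.37,-.35,-.29,-.275):
    k=m&(abs(q[:,1]-y0)<.006); x=np.unique(np.round(np.sort(q[k,0]),3)); g=[(float(a),float(b)) for a,b in zip(x[:-1],x[1:]) if b-a>.0015]; print(y0,k.sum(),x[:1],g,x[-1:])
for x0 in(.37,.414,.44):
    k=m&(abs(q[:,0]-x0)<.006); print(x0,k.sum(),np.percentile(q[k,1],[.5,99.5]) if k.sum()>50 else '')
print('top z',np.median(q[m,2]))
s=sense()['eef_pos']; k=(q[:,2]>.11)&(q[:,2]<.3)&(abs(q[:,0]-s[0])<.02)&(abs(q[:,1]-s[1])<.06); print('board',k.sum(),np.percentile(q[k],[1,50,99],axis=0).round(4) if k.sum() else '')
E
```

```text
at [ 0.3915 -0.321   0.1946] yaw 89.91 tilt [-0.001  0.001 -1.   ] F [-0.7  1.2 -1.7] w 0.21 t 22.75
units [-0.028  0.014  1.616] spin -0.022
-0.37 1205 [0.358] [(0.367, 0.417), (0.427, 0.429), (0.46, 0.469)] [0.5]
-0.35 1379 [0.358] [(0.367, 0.416), (0.427, 0.43), (0.459, 0.469)] [0.499]
-0.29 2086 [0.357] [(0.379, 0.405), (0.426, 0.428), (0.458, 0.468)] [0.499]
-0.275 2239 [0.357] [(0.379, 0.405), (0.426, 0.428), (0.458, 0.468)] [0.498]
0.37 1108 [-0.37032201 -0.26879452]
0.414 1164 [-0.3700601  -0.26802937]
0.44 2049 [-0.3775658  -0.26983953]
top z 0.05323093518331573
board 37187 [[ 0.3723 -0.3357  0.1758]
 [ 0.3918 -0.3037  0.2512]
 [ 0.4111 -0.2716  0.2909]]
```

View pics/w4.png

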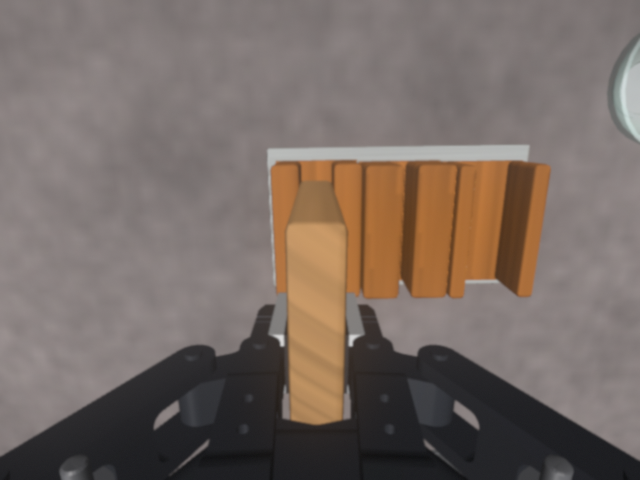

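The wrist view shows the held board over the first slot, at columns 300–335 between the walls at (285,230) and (348,170). The slot is centred at x = 0.392 and the board is at 0.3918, so I'll lower it.

>>> servo_tool(targets=[0,0,0.4,0,-1,0,0,0.7,0,-1,0,0,0.5,0,-1,-0.02,0.01,0.2,0,-1,0,0,0.2,0,-1,0,0,0.2,0,-1,0,0,0.2,0,-1,0,0,0.2,0,-1,0,0,0.15,0,-1,0,0,0,0,-1])

```text
t: 23.8
eef_pos: [0.392, -0.3214, 0.0844]
tcp_rot: [[0.0, 1.0, -0.001], [1.0, -0.0, 0.001], [0.001, -0.001, -1.0]]
ft_force: [-1.6, 0.7, -1.3]
width: 0.208
```

>>> servo_tool(targets=[0,0,0.1,0,-1,0,0,0.05,0,-1,0,0,0,0,-1])

```text
t: 24.1
eef_pos: [0.3923, -0.3219, 0.0791]
tcp_rot: [[0.0, 1.0, -0.0], [1.0, -0.0, 0.0], [0.0, -0.0, -1.0]]
ft_force: [0.2, 0.3, -1.8]
width: 0.206
```

>>> servo_tool(targets=[0,0,0.05,0,-1,0,0,0.05,0,-1,0,0,0,0,-1])

```text
t: 24.4
eef_pos: [0.3923, -0.3218, 0.075]
tcp_rot: [[0.0, 1.0, -0.0], [1.0, -0.0, 0.0], [0.0, -0.0, -1.0]]
ft_force: [-0.5, 0.0, -1.9]
width: 0.203
```

>>> servo_tool(targets=[0,0,0.04,0,-1,0,0,0,0,-1])

```text
t: 24.6
eef_pos: [0.3923, -0.3219, 0.0735]
tcp_rot: [[0.0, 1.0, -0.0], [1.0, -0.0, 0.0], [0.0, -0.0, -1.0]]
ft_force: [-0.1, -1.1, -2.3]
width: 0.204
```

>>> servo_tool(targets=[0,0,0.04,0,-1,0,0,0,0,-1])

```text
t: 24.8
eef_pos: [0.3926, -0.3222, 0.0724]
tcp_rot: [[0.0, 1.0, 0.0], [1.0, -0.0, -0.0], [-0.0, 0.0, -1.0]]
ft_force: [-1.1, 1.4, 2.4]
width: 0.202
```

Contact came at the predicted height. I'll release the board and rise straight up.

>>> servo_tool(targets=[0,0,0.02,0,-1,0,0,0,0,-0.4,0,0,0,0,-0.2,0,0,0,0,0.1,0,0,0,0,0.1,0,0,-0.3,0,0.3,0,0,-0.7,0,0.5,0,0,-0.8,0,1,0,0,-0.8,0,1,0,0,-0.4,0,1])

```text
t: 25.8
eef_pos: [0.3934, -0.3232, 0.1954]
tcp_rot: [[0.0, 1.0, 0.003], [1.0, -0.0, -0.004], [-0.004, 0.003, -1.0]]
ft_force: [0.5, -1.6, -0.6]
width: 1.001
```

```bash
python3 - <<'E'
from h import *
go(.40,.29,.2,159)
c=snap('wrist','w5'); P=cloud(c); q=P.reshape(-1,3); q=q[np.isfinite(q).all(1)]
m=(q[:,2]>.1)&(q[:,2]<.135)&(np.hypot(q[:,0]-.392,q[:,1]+.322)<.06); print(m.sum(),np.percentile(q[m,2],[5,50,95])); print(cv2.minAreaRect((q[m,:2]*1000).astype(np.float32)))
E
```

```text
at [ 0.3934 -0.3232  0.1954] yaw 89.99 tilt [ 0.003 -0.004 -1.   ] F [ 0.5 -1.6 -0.6] w 1.001 t 25.8
units [15.329  0.161 -0.178] spin -17.254
4281 [0.11226614 0.11427941 0.11541942]
((393.1314697265625, -322.3153381347656), (18.11302947998047, 99.2483901977539), 0.37557467818260193)
```

View pics/w5.png

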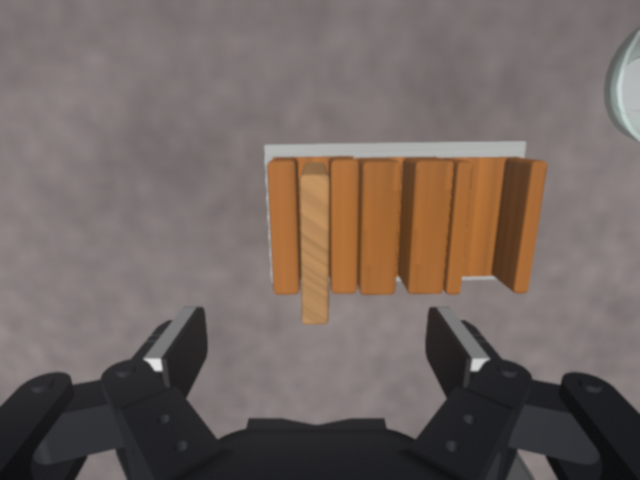

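The board is fully down and upright, at (313,240) in the first block. Next the tin goes back.

>>> servo_tool(targets=[0.4,0,0,0,1,0.8,0,0,0,1,0.9,0,0,0,1,0.9,0,0,0,1,0.9,0,0,0,1,0.9,0,0,0,1,0.9,0,0,0,1,0.9,0,0,0,1,0.9,0,0,0,1,0.9,0,0,0,1])

```text
t: 26.85
eef_pos: [0.3908, 0.0163, 0.1901]
tcp_rot: [[0.0, 1.0, -0.002], [1.0, -0.0, 0.001], [0.001, -0.002, -1.0]]
ft_force: [0.8, 0.3, -1.1]
width: 0.999
```

>>> servo_tool(targets=[0.9,0.02,0,0,1,0.9,0.02,0,0,1,0.9,0.02,0,0,1,0.9,0.02,0,0,1,0.9,0.02,0,0,1,0.9,0.02,0,0,1,0.9,0.02,0,0,1,0.5,0.02,0,-0.5,1,0.13,0,0,-1,1,0,0,0,-1,1])

```text
t: 27.85
eef_pos: [0.3967, 0.2922, 0.1897]
tcp_rot: [[-0.178, 0.984, -0.003], [0.984, 0.178, -0.001], [-0.0, -0.003, -1.0]]
ft_force: [-0.4, -0.3, -1.2]
width: 0.998
```

>>> servo_tool(targets=[0,0,0,-1,1,0,0,0,-1,1,0,0,0,-1,1,0,0,0,-1,1,0,0,0,-1,1,0,0,0,-1,1,0,0,0,-1,1,0,0,0,-1,1,0,0,0,-1,1,0,0,0,-1,1])

```text
t: 28.85
eef_pos: [0.397, 0.2911, 0.1898]
tcp_rot: [[-0.768, 0.641, -0.003], [0.641, 0.768, -0.001], [0.002, -0.003, -1.0]]
ft_force: [0.9, 0.2, -0.4]
width: 0.994
```

>>> servo_tool(targets=[0,0,0,-1,1,0,0,0,-1,1,0,0,0,-1,1,0,0,0,-1,1,0,0,0,-0.75,1,0,0,0,0,1])

```text
t: 29.45
eef_pos: [0.3972, 0.2911, 0.19]
tcp_rot: [[-0.934, 0.358, -0.003], [0.358, 0.934, -0.001], [0.002, -0.002, -1.0]]
ft_force: [0.0, 0.4, -0.1]
width: 1.005
```

```bash
python3 - <<'E'
from h import *
c=snap('wrist','w6'); P=cloud(c); q=P.reshape(-1,3); q=q[np.isfinite(q).all(1)]
for n,x,y,z in(('tin',.4012,.2935,.085),('mug',.5205,.3035,.085)):
    m=(q[:,2]>z)&(q[:,2]<z+.016)&(np.hypot(q[:,0]-x,q[:,1]-y)<.036); print(n,m.sum(), hullcirc(q[m]) if m.sum()>20 else '')
go(.4012,.2935,.0415,159.1)
E
```

```text
tin 6238 (array([0.39895984, 0.29432024, 0.03064443]), np.float64(0.00014976635557907217))
mug 1826 (array([0.51780555, 0.30464891, 0.03103871]), np.float64(0.0002696632264699944))
at [0.3974 0.2911 0.1902] yaw 158.93 tilt [-0.002 -0.001 -1.   ] F [-0.6  0.1 -0.3] w 1.001 t 29.5
units [-0.073  0.095  3.717] spin -0.042
```

>>> servo_tool(targets=[-0.05,0.09,0.4,0,1,0,0,0.8,0,1,0,0,0.8,0,1,0,0,0.8,0,1,0,0,0.5,0,1,0,0,0.3,0,1,0,0,0.1,0,1,0,0,0,0,1,0,0,0,0,0.3,0,0,0,0,0.2], squeeze=35)

```text
t: 30.5
eef_pos: [0.4029, 0.2941, 0.0446]
tcp_rot: [[-0.933, 0.359, 0.002], [0.359, 0.933, 0.0], [-0.002, 0.001, -1.0]]
ft_force: [-1.1, -3.5, 8.9]
width: 0.713
```

>>> servo_tool(targets=[0,0,0,0,-0.2,0,0,0,0,-0.6,0,0,0,0,-1,0,0,0,0,-1,0,0,0,0,-1])

```text
t: 31.0
eef_pos: [0.4029, 0.2941, 0.0446]
tcp_rot: [[-0.933, 0.359, 0.002], [0.359, 0.933, 0.001], [-0.002, 0.001, -1.0]]
ft_force: [-1.6, -2.8, 6.8]
width: 0.714
```

>>> servo_tool(targets=[0,0,-0.3,0,-1,0,0,-0.6,0,-1,0,0,-0.8,0,-1,0,0,-0.8,0,-1,0,0,-0.6,0,-1,0,0,-0.3,0,-1,0,0,0,0,-1])

```text
t: 31.7
eef_pos: [0.403, 0.2943, 0.1813]
tcp_rot: [[-0.933, 0.359, 0.004], [0.359, 0.933, 0.002], [-0.003, 0.003, -1.0]]
ft_force: [0.9, -0.2, -3.3]
width: 0.715
```

```bash
python3 - <<'E'
from h import *
go(.6405,-.033,.056,159.1)
c=load('w3'); P=cloud(c); f=c['frame'].astype(int)
m=(f[...,0]>f[...,2]+40)&(P[...,2]>.006)&(P[...,2]<.02)&(f[...,0]>130)
for n,x,y in(('round',.537,.0067),('square',.641,-.033)):
    u=P[m&(np.hypot(P[...,0]-x,P[...,1]-y)<.05)]; r=cv2.minAreaRect((u[:,:2]*1000).astype(np.float32)); print(n,len(u),r,np.median(u[:,2]))
E
```

```text
at [0.403  0.2943 0.1813] yaw 158.98 tilt [ 0.004  0.002 -1.   ] F [ 0.9 -0.2 -3.3] w 0.715 t 31.7
units [-8.47  -5.518  3.14 ] spin -0.03
round 3935 ((535.3505249023438, 6.022167205810547), (67.75749969482422, 67.19292449951172), 58.169036865234375) 0.009485389282393397
square 4703 ((640.9868774414062, -33.202178955078125), (68.025634765625, 66.28313446044922), 70.17591857910156) 0.009429437315185418
```

>>> servo_tool(targets=[-0.4,-0.26,0,0,-1,-0.8,-0.52,0,0,-1,-0.85,-0.55,0,0,-1,-0.85,-0.55,0,0,-1,-0.85,-0.55,0,0,-1,-0.85,-0.55,0,0,-1,-0.85,-0.55,0,0,-1,-0.85,-0.55,0,0,-1,-0.85,-0.55,0,0,-1,-0.8,-0.52,0,0,-1])

```text
t: 32.7
eef_pos: [0.6246, -0.0139, 0.1767]
tcp_rot: [[-0.933, 0.359, -0.004], [0.359, 0.933, 0.001], [0.004, -0.001, -1.0]]
ft_force: [0.7, 0.4, -3.2]
width: 0.711
```

>>> servo_tool(targets=[-0.5,-0.33,0,0,-1,-0.3,-0.25,0,0,-1,0,0,0,0,-1,0,0,0.4,0,-1,0,0,0.8,0,-1,0,0,0.8,0,-1,0,0,0.5,0,-1,0,0,0.3,0,-1,0,0,0,0,-1,0,0,0,0,-1])

```text
t: 33.7
eef_pos: [0.6467, -0.045, 0.0677]
tcp_rot: [[-0.934, 0.358, 0.001], [0.358, 0.934, -0.0], [-0.0, 0.0, -1.0]]
ft_force: [0.3, 0.2, -3.8]
width: 0.714
```

```bash
python3 - <<'E'
from h import *
go(.642,-.034,.052,159.1)
E
```

```text
at [ 0.6467 -0.045   0.0677] yaw 159.03 tilt [ 0.001 -0.    -1.   ] F [ 0.3  0.2 -3.8] w 0.714 t 33.7
units [0.208 0.215 0.393] spin -0.018
```

>>> servo_tool(targets=[0.1,0.1,0,0,-1,0.1,0.11,0.1,0,-1,0,0,0.1,0,-1,0,0,0.05,0,-1,0,0,0,0,-1,0,0,0,0,-1])

```text
t: 34.3
eef_pos: [0.6421, -0.0351, 0.0572]
tcp_rot: [[-0.933, 0.359, -0.0], [0.359, 0.933, -0.0], [-0.0, -0.0, -1.0]]
ft_force: [-0.4, -0.2, -2.7]
width: 0.714
```

```bash
python3 - <<'E'
from h import *
go(.642,-.034,.052,159.1)
c=snap('top','t3'); P=cloud(c); q=P.reshape(-1,3); q=q[np.isfinite(q).all(1)]
E
```

```text
at [ 0.6421 -0.0351  0.0572] yaw 158.97 tilt [-0. -0. -1.] F [-0.4 -0.2 -2.7] w 0.714 t 34.3
units [0.012 0.025 0.131] spin -0.033
```

>>> servo_tool(targets=[0,0.02,0.05,0,-1,0,0,0.05,0,-1,0,0,0,0,-1])

```text
t: 34.65
eef_pos: [0.642, -0.0341, 0.0528]
tcp_rot: [[-0.933, 0.359, -0.001], [0.359, 0.933, 0.0], [0.001, -0.0, -1.0]]
ft_force: [-0.2, 0.5, -3.0]
width: 0.713
```

>>> servo_tool(targets=[0,0,0.04,0,-1,0,0,0,0,-1])

```text
t: 34.85
eef_pos: [0.6422, -0.0342, 0.0514]
tcp_rot: [[-0.933, 0.359, -0.0], [0.359, 0.933, 0.0], [0.0, -0.0, -1.0]]
ft_force: [-0.5, 0.6, -3.8]
width: 0.716
```

>>> servo_tool(targets=[0,0,0.03,0,-1,0,0,0,0,-1])

```text
t: 35.05
eef_pos: [0.6425, -0.0343, 0.0509]
tcp_rot: [[-0.933, 0.359, 0.0], [0.359, 0.933, -0.0], [-0.0, -0.0, -1.0]]
ft_force: [-0.7, 0.5, -0.7]
width: 0.713
```

>>> servo_tool(targets=[0,0,0.025,0,-1,0,0,0,0,-1])

```text
t: 35.25
eef_pos: [0.6429, -0.0344, 0.0508]
tcp_rot: [[-0.933, 0.359, 0.001], [0.359, 0.933, -0.0], [-0.001, -0.0, -1.0]]
ft_force: [-2.4, 0.0, 5.6]
width: 0.711
```

>>> servo_tool(targets=[0,0,0,0,0.6,0,0,0,0,0.8,0,0,0,0,1,0,0,0,0,1,0,0,-0.4,0,1,0,0,-0.8,0,1,0,0,-0.8,0,1,0,0,-0.8,0,1,0,0,-0.6,0,1,0,0,-0.3,0,1])

```text
t: 36.25
eef_pos: [0.6439, -0.0345, 0.2019]
tcp_rot: [[-0.933, 0.359, 0.005], [0.359, 0.933, -0.001], [-0.006, 0.001, -1.0]]
ft_force: [0.5, -0.1, 0.5]
width: 1.001
```

```bash
python3 - <<'E'
from h import *
c=snap('wrist','w7'); P=cloud(c); q=P.reshape(-1,3); q=q[np.isfinite(q).all(1)]
m=(q[:,2]>.09)&(q[:,2]<.104)&(np.hypot(q[:,0]-.641,q[:,1]+.033)<.045); print('tin',m.sum(), hullcirc(q[m]), np.median(q[m,2]))
go(.519,.304,.2,159.1)
E
```

```text
tin 5715 (array([ 0.63852737, -0.03409271,  0.03065891]), np.float64(0.00012979138022890165)) 0.09745765601977716
at [ 0.6443 -0.0345  0.2027] yaw 158.99 tilt [ 0.007 -0.002 -1.   ] F [ 0.3 -0.2  2.6] w 1.003 t 36.3
units [5.959 6.778 0.033] spin -0.028
```

>>> servo_tool(targets=[0.35,0.4,0,0,1,0.6,0.68,0,0,1,0.65,0.75,0,0,1,0.65,0.75,0,0,1,0.65,0.75,0,0,1,0.65,0.75,0,0,1,0.65,0.75,0,0,1,0.65,0.75,0,0,1,0.6,0.7,0,0,1,0.35,0.4,0,0,1])

```text
t: 37.3
eef_pos: [0.5183, 0.3014, 0.1955]
tcp_rot: [[-0.934, 0.356, -0.004], [0.356, 0.934, -0.0], [0.003, -0.002, -1.0]]
ft_force: [0.4, -0.8, -0.7]
width: 0.998
```

>>> servo_tool(targets=[0.1,0.05,0,0,1,0,0,0,0,1,0,0,0,0,1])

```text
t: 37.6
eef_pos: [0.5182, 0.301, 0.1966]
tcp_rot: [[-0.933, 0.359, -0.001], [0.359, 0.933, -0.001], [0.001, -0.001, -1.0]]
ft_force: [0.3, -0.6, 0.7]
width: 1.002
```

```bash
python3 - <<'E'
from h import *
go(.5195,.304,.044,159.1)
E
```

```text
at [0.5182 0.301  0.1966] yaw 158.96 tilt [-0.001 -0.001 -1.   ] F [ 0.3 -0.6  0.7] w 1.002 t 37.6
units [-0.007  0.085  3.816] spin -0.034
```

>>> servo_tool(targets=[0,0.08,0.4,0,1,0,0,0.8,0,1,0,0,0.8,0,1,0,0,0.8,0,1,0,0,0.6,0,1,0,0,0.3,0,1,0,0,0.12,0,1,0,0,0,0,1,0,0,0,0,0.3,0,0,0,0,0.2])

```text
t: 38.6
eef_pos: [0.5209, 0.305, 0.0464]
tcp_rot: [[-0.933, 0.359, 0.002], [0.359, 0.933, 0.001], [-0.002, 0.001, -1.0]]
ft_force: [-3.2, -2.2, 10.8]
width: 0.706
```

>>> servo_tool(targets=[0,0,0,0,-0.2,0,0,0,0,-0.6,0,0,0,0,-1,0,0,0,0,-1,0,0,0,0,-1])

```text
t: 39.1
eef_pos: [0.5211, 0.3052, 0.0464]
tcp_rot: [[-0.933, 0.359, 0.003], [0.359, 0.933, 0.001], [-0.002, 0.002, -1.0]]
ft_force: [0.7, -0.6, 6.1]
width: 0.705
```

>>> servo_tool(targets=[0,0,-0.3,0,-1,0,0,-0.6,0,-1,0,0,-0.8,0,-1,0,0,-0.8,0,-1,0,0,-0.6,0,-1,0,0,-0.3,0,-1,0,0,0,0,-1])

```text
t: 39.8
eef_pos: [0.5206, 0.3052, 0.1828]
tcp_rot: [[-0.934, 0.359, 0.003], [0.359, 0.934, 0.001], [-0.003, 0.002, -1.0]]
ft_force: [-0.2, -0.5, -2.8]
width: 0.703
```

```bash
python3 - <<'E'
from h import *
go(.538,.006,.055,159.1)
E
```

```text
at [0.5206 0.3052 0.1828] yaw 158.99 tilt [ 0.003  0.001 -1.   ] F [-0.2 -0.5 -2.8] w 0.703 t 39.8
units [-3.079 -6.834  3.186] spin -0.028
```

>>> servo_tool(targets=[-0.2,-0.4,0,0,-1,-0.36,-0.8,0,0,-1,-0.38,-0.85,0,0,-1,-0.38,-0.85,0,0,-1,-0.38,-0.85,0,0,-1,-0.38,-0.85,0,0,-1,-0.38,-0.85,0,0,-1,-0.36,-0.8,0,0,-1,-0.2,-0.4,0,0,-1,-0.06,-0.18,0,0,-1])

```text
t: 40.8
eef_pos: [0.5355, 0.0031, 0.1788]
tcp_rot: [[-0.932, 0.361, -0.003], [0.361, 0.932, 0.0], [0.003, -0.001, -1.0]]
ft_force: [0.2, 0.3, -3.0]
width: 0.701
```

>>> servo_tool(targets=[0,0,0,0,-1,0,0,0.4,0,-1,0,0,0.8,0,-1,0,0,0.8,0,-1,0,0,0.5,0,-1,0,0,0.2,0,-1,0,0,0,0,-1,0,0,0,0,-1])

```text
t: 41.6
eef_pos: [0.5374, 0.006, 0.0735]
tcp_rot: [[-0.934, 0.358, 0.001], [0.358, 0.934, -0.0], [-0.001, 0.0, -1.0]]
ft_force: [0.5, -0.1, -1.9]
width: 0.702
```

```bash
python3 - <<'E'
from h import *
go(.5375,.006,.055,159.1)
E
```

```text
at [0.5374 0.006  0.0735] yaw 159.02 tilt [ 0.001 -0.    -1.   ] F [ 0.5 -0.1 -1.9] w 0.702 t 41.6
units [-0.002  0.002  0.463] spin -0.02
```

>>> servo_tool(targets=[0,0,0.15,0,-1,0,0,0.15,0,-1,0,0,0.08,0,-1,0,0,0.06,0,-1,0,0,0,0,-1,0,0,0,0,-1])

```text
t: 42.2
eef_pos: [0.5368, 0.0055, 0.0551]
tcp_rot: [[-0.933, 0.359, -0.0], [0.359, 0.933, 0.0], [0.0, -0.0, -1.0]]
ft_force: [-0.0, -0.3, -2.2]
width: 0.709
```

>>> servo_tool(targets=[0,0,0.04,0,-1,0,0,0,0,-1])

```text
t: 42.4
eef_pos: [0.5367, 0.0056, 0.0534]
tcp_rot: [[-0.933, 0.359, -0.0], [0.359, 0.933, -0.0], [0.0, -0.0, -1.0]]
ft_force: [-0.2, -0.8, -2.4]
width: 0.708
```

>>> servo_tool(targets=[0,0,0.03,0,-1,0,0,0,0,-1])

```text
t: 42.6
eef_pos: [0.5369, 0.0055, 0.0524]
tcp_rot: [[-0.933, 0.359, 0.0], [0.359, 0.933, -0.0], [-0.0, 0.0, -1.0]]
ft_force: [0.2, -0.2, -0.8]
width: 0.702
```

>>> servo_tool(targets=[0,0,0.025,0,-1,0,0,0,0,-1])

```text
t: 42.8
eef_pos: [0.537, 0.0055, 0.0524]
tcp_rot: [[-0.934, 0.359, 0.0], [0.359, 0.934, -0.0], [-0.0, -0.0, -1.0]]
ft_force: [-5.2, 0.7, 7.9]
width: 0.71
```

>>> servo_tool(targets=[0,0,0,0,0.6,0,0,0,0,0.8,0,0,0,0,1,0,0,0,0,1,0,0,-0.4,0,1,0,0,-0.8,0,1,0,0,-0.8,0,1,0,0,-0.8,0,1,0,0,-0.8,0,1,0,0,-0.4,0,1])

```text
t: 43.8
eef_pos: [0.5381, 0.0053, 0.2146]
tcp_rot: [[-0.933, 0.359, 0.004], [0.359, 0.933, -0.001], [-0.004, 0.001, -1.0]]
ft_force: [0.9, -0.0, -0.3]
width: 0.999
```

>>> servo_tool(targets=[0.3,0.4,0,0,1,0.6,0.7,0,0,1,0.65,0.7,0,0,1,0.65,0.7,0,0,1,0.65,0.7,0,0,1,0.6,0.7,0,0,1,0.4,0.4,0,0,1,0,0,0,0,1,0,0,0,0,1])

```text
t: 44.7
eef_pos: [0.4546, 0.2214, 0.2112]
tcp_rot: [[-0.934, 0.357, 0.0], [0.357, 0.934, -0.0], [-0.0, -0.0, -1.0]]
ft_force: [-0.1, -0.9, -0.6]
width: 1.004
```

```bash
python3 - <<'E'
from h import *
c=snap('top','t9'); P=cloud(c); q=P.reshape(-1,3); q=q[np.isfinite(q).all(1)]
B=np.array([.5887,-.0151]); ex=np.array([.934,-.358]); ey=np.array([.358,.934])
L=np.c_[(q[:,:2]-B)@ex,(q[:,:2]-B)@ey,q[:,2]]
for n,s in(('mug',-.056),('tin',.056)):
    m=(abs(L[:,0]-s)<.04)&(abs(L[:,1])<.045)&(L[:,2]>.092)&(L[:,2]<.104)&~((L[:,0]<-.089)); r,e=hullcirc(L[m]); print(n,m.sum(),np.round(B+r[0]*ex+r[1]*ey,4),r[2],e,np.median(L[m,2]))
m=(q[:,2]>.1)&(q[:,2]<.125)&(np.hypot(q[:,0]-.392,q[:,1]+.322)<.06); print(cv2.minAreaRect((q[m,:2]*1000).astype(np.float32)),np.median(q[m,2]))
m=(q[:,2]>.03)&(q[:,2]<.08)&(np.hypot(q[:,0]-.668,q[:,1]+.207)<.08); print('bowl',cv2.minAreaRect((q[m,:2]*1000).astype(np.float32)))
go(.5,.2,.2)
cv2.imwrite('pics/t9c.png',cv2.resize(c['frame'][110:330,140:540],(800,440))[:,:,::-1])
E
```

```text
mug 156 [0.5363 0.0069] 0.030341556315146675 0.00030153532914832716 0.1004651489909445
tin 653 [ 0.6404 -0.0347] 0.030540060398456467 0.0004368213226975826 0.09904580777341943
((393.4999694824219, -320.54205322265625), (18.0761775970459, 98.25139617919922), 1.1154881715774536) 0.11549985675742735
bowl ((668.4677124023438, -207.83326721191406), (104.6303482055664, 105.68956756591797), 0.18803595006465912)
at [0.455  0.2209 0.2112] yaw 158.99 tilt [ 0. -0. -1.] F [ 0.1  0.4 -0.3] w 1.001 t 44.75
units [-1.238 -0.084  0.282] spin 0
```

View pics/t9c.png

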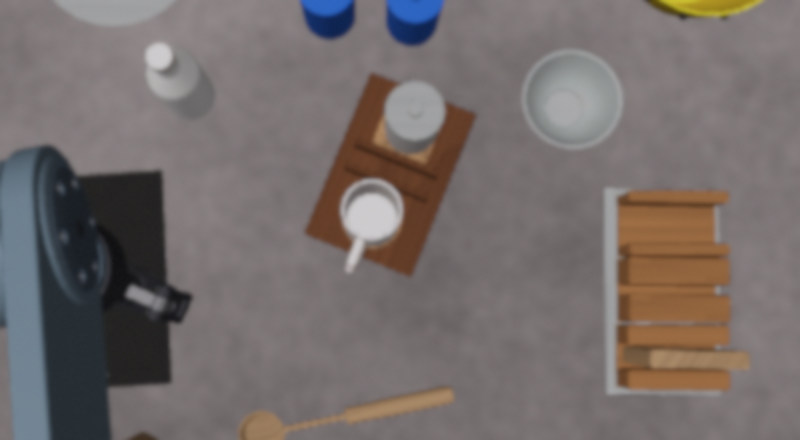

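The mug is at (372,215) on the round coaster, the tin at (413,110) on the square one, and the board at (695,358) in the 26 mm slot. The bowl has not moved and the arm is clear, so I'm handing in.

```bash
python3 -c "
from rig import sign_off; print(sign_off())"
```

```text
the job is handed in; nothing more can be done
None
```

The job is done and handed in at about 45 s of the 134 s allowed; the hand-in reports no verdict. I moved the mug and tin onto the side mat and slid the board into the 26 mm slot, which is the block nearest the robot. Then I put the tin back on the square coaster and the mug back on the round one. Each thing was lowered until the wrist force showed contact before I let go.

My last checks, from the top camera:

- **Mug and tin:** both upright and about 1–2 mm from their coaster centres. A wrist-camera reading put the tin about 2–3 mm off; the limit is 12 mm.
- **Board:** upright on the slot floor, about 1.5 mm off centre across the slot and 2 mm along it.
- **Bowl:** has not moved to within a millimetre.
- **Gripper:** open and touching nothing.

No check failed. The only disagreement was between the top and wrist cameras, about 2 mm, which matches their stated calibration.

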